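# Start the toaster on frozen bread

### The arm

A 7-joint arm with a two-finger parallel gripper is mounted at the origin on the work surface. World frame = base frame: x ahead of the robot, y to its left, z up, the work surface at z = 0. Lengths are in m, angles in rad, forces in N, time in s.
With the tool pointing down it reaches from about 0.35 to 0.9 m from the base axis. Payload 7.2 kg.
Tool frame: the origin (TCP) lies on the centre line of the jaws, within the pads' length; the fingertips stand 19 mm ahead of it and the grasp point (between the pads) is the TCP (ctrl.tcp_to_tips is the distance from the TCP to the fingertips, in m); z points along the fingers, y is the line along which they close (so a half turn about z gives the same grasp; the last joint's range is limited). The gripper opens to 85 mm and grips with 20 to 120 N. Pads are 22 mm wide; open, the fingers measure 114 mm over their backs; the gripper's body (76 mm by 85 mm) begins 54 mm behind the grasp point. The pads swing forward as they close: fully open they stand 13 mm farther back than shut.
Start: joints at [-1.382, 0.411, -0.013, 1.596, 0.006, 1.134, -0.082], TCP at [0.159, 0.605, 0.25] pointing down, gripper open.
Joint ranges: [-2.95, 2.95], [-0.29, 1.99], [-1.47, 1.44], [0.14, 2.54], [-1.03, 4.17], [0.13, 1.85], [-2.86, 2.86]. Speed limits (rad/s): [2.39, 2.39, 3.01, 3.01, 3.14, 3.14, 3.14].

### API

Orientations are given as a rotation vector (axis times angle).
In Python, from workcell import ctrl, cams gives the robot as it stands.
- The arm moves only by the tool play_rows, never from a script. Its argument "commands" is one flat list of numbers, 7 for each row, row after row: the shift along the tool's x, y, z in units of 0.25 m (1.0 is 0.25 m), then the turn, a rotation vector about the tool's x, y, z in units of 30 degrees (1.0 is 30 degrees), then the opening, from 0 (shut) to 1 (fully open). A call has 1 to 12 rows; each row shifts and turns the commanded pose from where the row before left it, along the tool's axes as they then stand; what a row does not reach is not made up. A row lasts 1/10 s, in which the tool goes at most 50 mm and 8.59 degrees, less where a joint would pass 70% of its speed; a pose out of reach is approached as far as the arm can. A call with a number of a shift or a turn outside -1 to 1 is refused whole. A call with a gripper value outside its range is refused whole. The fingers move at their own pace and stop on an object; "squeeze" is the grip in N (left out, the last holds). Time passes only in rows, so rows that do not move let the fingers close. It gives the time, the measured TCP pose, the force, the opening and the grip force at its end, in the units of the state.
- ctrl.get_state(): the state, without advancing time (a new reading comes with each control period).
- cams.read_camera(name): name is "scene" or "side" or "wrist"; returns (picture, depth): 420x560x3 uint8, red, green, blue; 420x560 float32, m along the optical axis (not along the pixel's ray), 0 where there is no reading.
- cams.camera_info(name): a dict with "fx", "fy", "cx", "cy" (pixels), "T" (4x4, takes a point from camera to world coordinates). Camera axes: x right, y down, z forward; pixel columns grow to the right and rows downward; lengths in m; the calibration is good to about 2 mm. A picture is of the moment at which its call begins: read the wrist's pose just before it. camera_info takes no time and is no camera call; for the wrist camera it gives the pose at the moment of the call.
- ctrl.hand_in(): hands the job in; it is judged then, once.
The state is a dict: "clock": time; "joint_pos": joint angles; "joint_vel": joint speeds; "joint_efforts": joint torques, N m; "position": TCP position; "eef_rot": TCP orientation; "ft_force": force on the tool from outside, world axes, zero at the start; "ft_torque": the same for the moment, N m; "grip_width": opening from 0.0 (shut) to 1.0 (fully open); "gripper_force": force on a finger pad.
Only numpy, scipy, OpenCV 4.12 (cv2) and the standard library are available. Lean on these libraries where they do the work, as an engineer would, in place of code of your own. Each camera call takes 0.05 s, during which the arm holds its last target. There are 200 camera calls.

### The job

Start the toaster for the frozen bread: with the fingertips push its black lever all the way down, then gently press the blue defrost button fully in and let it come back up. Leave the red and yellow buttons alone, do not push on the bread itself, and do not disturb the mug, the jar or the tumbler; nothing is to be picked up. Finish with the lever still down and the hand withdrawn.

Things in the scene. Friction and masses are not known exactly. Their poses are not given: they have to be found in the camera images.
- toaster: White toaster, fixed, 186 x 300 x 185 mm (x, y, z). Origin: centre of its underside on the counter; z up, y along its length. Black lever on its -y end face (y = -150 mm). Three buttons on the flat top at y = -105 mm, in a row along x (x = -50, 0, +50 mm; their order varies). Two bread slots at y = -35 to +125 mm.
- carriage (a joint): Travel of the lever, m: 0 is fully up, 0.035 fully down at its stop; starts at 0 to 0.006. It takes about 3 N to slide it down and it stays where it is left. The bread rides up and down with it.
- lever_top (a point): Centre of the flat upper face of the black lever tab, which is 44 mm wide along the end face and sticks out to 38 mm from it (this point is 24 mm out). Fully up this face is 165 mm above the counter, fully down 130 mm. Axes as the toaster's.
- bread: Two frozen bread slices carried by the lever, 125 mm long, 110 mm high, 14 mm thick, in the slots at x = -35 and +35 mm of the toaster, y = -18 to +108 mm. Lever up: they stand 30 mm above the toaster's top; lever down: 5 mm below it. Origin: on the lever's end face, at the height of the lever's upper face.
- defrost (a joint): Travel of the blue defrost button, m: 0 is up, 0.006 fully down. A spring returns it: 2 N starts it, 5 N holds it fully down (the one to press).
- defrost_top (a point): Centre of the upper face of the blue defrost button, a round cap 24 mm across in a 31 mm black bezel; when up this face is 11 mm above the toaster's flat top (196 mm above the counter). It is pressed straight down.
- cancel (a joint): Travel of the red cancel button, m: 0 is up, 0.006 fully down. A spring returns it: 2 N starts it, 5 N holds it fully down (not to be pressed).
- cancel_top (a point): Centre of the upper face of the red cancel button, a round cap 24 mm across in a 31 mm black bezel; when up this face is 11 mm above the toaster's flat top (196 mm above the counter). It is pressed straight down.
- reheat (a joint): Travel of the yellow reheat button, m: 0 is up, 0.006 fully down. A spring returns it: 2 N starts it, 5 N holds it fully down (not to be pressed).
- reheat_top (a point): Centre of the upper face of the yellow reheat button, a round cap 24 mm across in a 31 mm black bezel; when up this face is 11 mm above the toaster's flat top (196 mm above the counter). It is pressed straight down.
- mug: Blue ceramic mug, loose, 80 mm across, 90 mm high, handle to its +y side. Origin at the centre of its underside. A bystander.
- jar: Amber glass jar with a white cap, loose, 68 mm across, 100 mm high. Origin at the centre of its underside. A bystander.
- tumbler: Green glass tumbler, loose, 68 mm across, 100 mm high. Origin at the centre of its underside. A bystander.

How it is judged:
On the way, in this order (a step that is already met when the one before it is completed fails the run):
1. the lever is pushed all the way down (value of joint carriage above 0.031 m), for 0.2 s.
2. the blue defrost button is pressed in by the fingers (value of joint defrost above 0.004 m and contact force between the fingers and defrost above 0.5 N and value of joint carriage above 0.03 m), for 0.05 s.
At the end, for the whole second after the job is handed in: The lever is down (over 30 of its 35 mm), all three buttons are up again (within 1.5 mm), and the mug, jar and tumbler stand upright and at rest within 20 mm of where they were (value of joint carriage above 0.03 m and value of joint each of defrost, cancel, reheat below 0.0015 m and distance of each of mug, jar, tumbler from where it was at the start of the episode below 0.02 m and angle between each of mug, jar, tumbler's own z axis and vertical below 0.15 rad and linear speed of each of mug, jar, tumbler below 0.02 m/s); the robot touches nothing.
It fails at once if the red cancel or yellow reheat button is pressed (over 2 mm) (value of joint any of cancel, reheat above 0.002 m).
It fails at once if the defrost button is pressed (over 3 mm) before the lever is down (value of joint defrost above 0.003 m and value of joint carriage below 0.03 m).
It fails at once if the blue button is pressed harder than 25 N (contact force between the arm and defrost above 25 N).
It fails at once if the robot pushes on the bread (over 2 N) (contact force between the arm and bread above 2 N).
It fails at once if the mug, jar or tumbler is shifted or lifted by more than 20 mm, or tipped (distance of any of mug, jar, tumbler from where it was at the start of the episode above 0.02 m or angle between any of mug, jar, tumbler's own z axis and vertical above 0.25 rad).
It also fails if it takes over 38 s, if anything falls off the work surface, if the arm or the gripper's body presses on something with over 40 N, if the wrist force passes 120 N, or if a joint passes its speed limit or range.

## Working session

There is one attempt and no reset: what is moved stays moved. The work goes in short steps, Python scripts to look and compute and a tool call to move; the robot and the scene stay as the last step left them, time stands still between calls to the robot, and variables do not carry over. Pictures are saved under pics/ and viewed, at most 10 in all, crops included, and the job is handed in when it is done.

Besides the shell and the picture viewer there is one more tool, called after ">>>" by a JSON object that holds its "method" and its "body", one argument or row to a line. play_rows: Moves the arm, as the interface text tells. Shifts and turns lie within -1 to 1; 1 stands for 0.25 m of shift or 30 degrees of turn. Its arguments: {"type":"object","properties":{"commands":{"type":"array","items":{"type":"number","minimum":-1,"maximum":1}},"squeeze":{"type":"number"}},"required":["commands"]}

```bash
mkdir -p pics; ls
python3 - <<'E'
from workcell import ctrl,cams
import cv2,numpy as np
print(ctrl.get_state())
for n in("scene","side"):
    p,d=cams.read_camera(n); i=cams.camera_info(n)
    np.savez(f"pics/{n}0.npz",p=p,d=d,T=i["T"],K=[i[k] for k in("fx","fy","cx","cy")])
    cv2.imwrite(f"pics/{n}0.png",p[:,:,::-1]); print(n,i)
E
```

```text
pics
{'clock': 0.0, 'joint_pos': array([-1.38218854,  0.41191313, -0.01271843,  1.59707228,  0.00559972,
        1.13433056, -0.08220268]), 'joint_vel': array([ 0.00044949, -0.00123706, -0.00068241, -0.00038769,  0.00012112,
        0.00036915,  0.00093576]), 'joint_efforts': array([ 1.07863926e-06, -6.00624704e+01,  6.81985393e-01, -2.99430084e+01,
        1.37274008e-02,  1.02480265e-02, -1.99740469e-05]), 'position': array([0.15865823, 0.60401921, 0.24943323]), 'eef_rot': array([-4.02228921e-01, -3.11563591e+00,  2.64638322e-03]), 'ft_force': array([ 0.31488023, -0.74454345,  0.0386265 ]), 'ft_torque': array([-0.0442006 , -0.05717688, -0.05903317]), 'gripper_force': 0.0, 'grip_width': 0.9999859387935268}
scene {'fx': 410.1071038946623, 'fy': 410.1071038946623, 'cx': 280.0235668085479, 'cy': 208.34053108390785, 'T': array([[ 0.76193355,  0.39178416, -0.51571546,  0.90813077],
       [ 0.64740417, -0.48290404,  0.58963678, -0.43818506],
       [-0.01803072, -0.78314039, -0.62158349,  0.54948117],
       [ 0.        ,  0.        ,  0.        ,  1.        ]])}
side {'fx': 514.9013776483372, 'fy': 514.9013776483372, 'cx': 275.64791443714245, 'cy': 210.65854963933532, 'T': array([[-0.98184289, -0.1231081 ,  0.14432233,  0.46280808],
       [-0.18914947,  0.69306304, -0.69561923,  0.55606415],
       [-0.01438811, -0.71028728, -0.70376485,  0.71403988],
       [ 0.        ,  0.        ,  0.        ,  1.        ]])}
```

View pics/scene0.png

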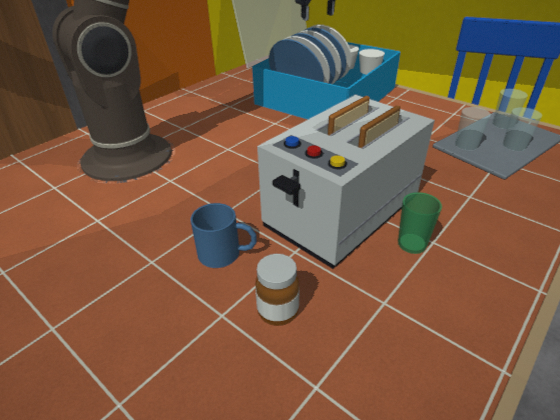

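View pics/side0.png

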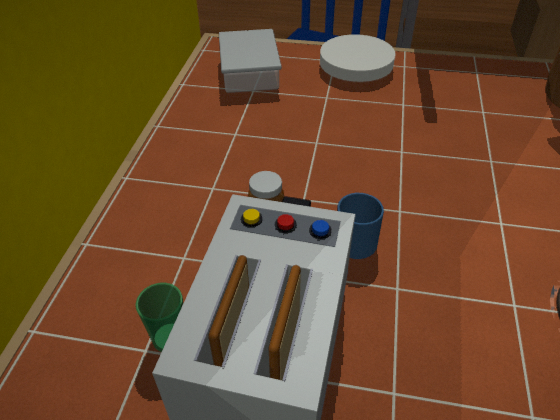

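Scene view: blue (292,142), red (314,152), yellow (338,161), lever (288,185), mug (218,237) and jar (277,288) in front of the lever. Side view: blue (320,228), red (286,222), yellow (251,216).

```bash
cat > h.py <<'E'
import numpy as np,cv2
def load(n):
    z=np.load(f"pics/{n}.npz"); return z["p"],z["d"],z["T"],z["K"]
def cloud(d,T,K):
    v,u=np.indices(d.shape); fx,fy,cx,cy=K
    return np.stack([(u-cx)*d/fx,(v-cy)*d/fy,d],-1)@T[:3,:3].T+T[:3,3]
def tri(uvs,Ts,Ks):
    A=[];b=[]
    for (u,v),T,K in zip(uvs,Ts,Ks):
        r=T[:3,:3]@[(u-K[2])/K[0],(v-K[3])/K[1],1]; r/=np.linalg.norm(r)
        P=np.eye(3)-np.outer(r,r); A.append(P); b.append(P@T[:3,3])
    x,res,*_=np.linalg.lstsq(np.vstack(A),np.hstack(b),rcond=None); return x,np.sqrt(res)
E
python3 - <<'E'
from h import *
np.set_printoptions(precision=4,suppress=True)
seeds=dict(scene0=dict(blue=(292,142),red=(314,152),yellow=(338,161)),side0=dict(blue=(320,228),red=(286,222),yellow=(251,216)))
hue=dict(blue=(100,130),red=(-8,8),yellow=(20,35))
C={};V={n:load(n) for n in seeds}
for n in seeds:
    p,d,T,K=V[n]; hsv=cv2.cvtColor(p,cv2.COLOR_RGB2HSV).astype(int); W=cloud(d,T,K)
    for c,(u,v) in seeds[n].items():
        h=hsv[...,0]; h=np.where(h>170,h-180,h)
        m=(h>=hue[c][0])&(h<=hue[c][1])&(hsv[...,1]>130)&(hsv[...,2]>60)
        box=np.zeros_like(m); box[v-10:v+11,u-13:u+14]=1; m&=box
        vv,uu=np.nonzero(m); q=W[m]; q=q[q[:,2]>.19]; C[n,c]=((uu.min()+uu.max())/2,(vv.min()+vv.max())/2)
        C[n,c]=(uu.mean(),vv.mean())
        print(n,c,m.sum(),C[n,c],"cloud",np.median(q,0) if len(q) else W[m].max(0))
for c in hue: print(c,tri([C[n,c] for n in seeds],[V[n][2] for n in seeds],[V[n][3] for n in seeds]))
# toaster frame: end face & lever from scene cloud
p,d,T,K=V["scene0"];W=cloud(d,T,K);g=p.max(2)
b=np.zeros(g.shape,bool);b[172:198,270:312]=1
for r in range(174,200,3): print(r,[f"{g[r,u]}" for u in range(270,312,3)],)
m=b&(g<45); print("dark",m.sum());
for r in range(174,198,2):
    mm=m.copy();mm[:r]=0;mm[r+1:]=0
    if mm.sum(): print(r,np.nonzero(mm[r])[0][[0,-1]],W[mm][[0,len(W[mm])//2,-1]].ravel())
# top plane region outline: white toaster points, side view
for n in V:
    p,d,T,K=V[n];W=cloud(d,T,K)
    m=(W[...,2]>.18)&(W[...,2]<.19)&(d>0)&(abs(W[...,0]-.5)<.5)&(W[...,1]<.9)
    m=cv2.morphologyEx(m.astype(np.uint8),cv2.MORPH_OPEN,np.ones((3,3)))>0
    q=W[m]; print(n,m.sum(),np.median(q[:,2]),cv2.minAreaRect(q[:,:2].astype(np.float32)*1000))
# mug / jar / tumbler
p,d,T,K=V["scene0"];W=cloud(d,T,K)
for nm,(u0,u1,v0,v1) in dict(mug=(192,258,204,266),jar=(256,300,255,322),tum=(398,440,193,252)).items():
    q=W[v0:v1,u0:u1].reshape(-1,3);q=q[q[:,2]>.03]; print(nm,np.percentile(q,[2,50,98],0).ravel())
E
```

```text
scene0 blue 120 (np.float64(291.575), np.float64(141.05)) cloud [0.5053 0.0581 0.1947]
scene0 red 129 (np.float64(313.4573643410853), np.float64(150.6201550387597)) cloud [0.5552 0.0559 0.1948]
scene0 yellow 148 (np.float64(337.0337837837838), np.float64(160.8310810810811)) cloud [0.6051 0.0535 0.1949]
side0 blue 206 (np.float64(320.22330097087377), np.float64(226.96116504854368)) cloud [0.5023 0.0641 0.1958]
side0 red 200 (np.float64(285.16), np.float64(221.095)) cloud [0.5521 0.0612 0.1958]
side0 yellow 208 (np.float64(251.04326923076923), np.float64(215.77884615384616)) cloud [0.602  0.0593 0.1957]
blue (array([0.5027, 0.0604, 0.1913]), array([0.0002]))
red (array([0.5528, 0.0578, 0.1914]), array([0.0001]))
yellow (array([0.6026, 0.0557, 0.1914]), array([0.0001]))
174 ['148', '147', '146', '145', '138', '147', '145', '148', '25', '29', '145', '147', '147', '147']
177 ['146', '146', '116', '30', '28', '33', '122', '88', '67', '41', '146', '145', '146', '147']
180 ['146', '46', '32', '34', '29', '30', '35', '33', '39', '36', '146', '148', '147', '146']
183 ['144', '24', '32', '28', 
[... 1380 characters left out ...]
05 -0.0219  0.1576  0.5538  0.0124  0.1304]
194 [290 297] [ 0.5682 -0.0241  0.1538  0.5477  0.0118  0.1237  0.5537  0.0127  0.126 ]
196 [294 297] [0.5474 0.0123 0.1189 0.5507 0.0137 0.1196 0.5553 0.0107 0.1235]
scene0 6986 0.1841795029634312 ((373.64959716796875, 253.5099334716797), (757.9684448242188, 614.2582397460938), 80.31157684326172)
side0 23257 0.18503442833008044 ((558.3921508789062, 162.87506103515625), (303.5214538574219, 186.5703887939453), 87.09375762939453)
mug [ 0.4127 -0.1335  0.0319  0.4624 -0.0936  0.0656  0.5133 -0.0572  0.0902]
jar [ 0.599  -0.1563  0.0324  0.6352 -0.1369  0.0838  0.6564 -0.0994  0.1008]
tum [0.655  0.127  0.0325 0.7224 0.1436 0.0757 0.7529 0.2271 0.0997]
```

>>> {"method": "play_rows", "body": {
  "commands": [0,0,-0.1,0,0,-0.1,0,0,0,-0.1,0,0,-0.1,0,0,0,-0.1,0,0,-0.1,0,0,0,-0.05,0,0,-0.1,0,-0.1,-0.14,0,0,0,0,0,-0.1,-0.14,0,0,0,0,0,-0.1,-0.14,0,0,0,0,0,-0.1,-0.14,0,0,0,0,0,-0.1,-0.14,0,0,0,0,0,-0.1,-0.14,0,0,0,0,0,-0.1,-0.14,0,0,0,0,0,-0.1,-0.14,0,0,0,0,0]
}}

```text
clock: 1.3
position: [0.3458, 0.3136, 0.3376]
eef_rot: [-0.074, -3.141, 0.0]
ft_force: [1.4, 0.0, 0.2]
grip_width: 0.004
gripper_force: 0.0
```

>>> {"method": "play_rows", "body": {
  "commands": [-0.1,-0.14,0,0,0,0,0,-0.1,-0.14,0,0,0,0,0,-0.1,-0.14,0,0,0,0,0,-0.1,-0.14,0,0,0,0,0,-0.1,-0.14,0,0,0,0,0,-0.1,-0.14,0,0,0,0,0,-0.1,-0.14,0,0,0,0,0,-0.1,-0.14,0,0,0,0,0,0,0,0,0,0,0,0,0,0,0,0,0,0,0]
}}

```text
clock: 2.3
position: [0.5317, 0.0253, 0.3372]
eef_rot: [-0.078, -3.139, 0.001]
ft_force: [-0.2, 0.3, 0.7]
grip_width: -0.002
gripper_force: 0.0
```

```bash
cat > m.py <<'E'
import sys,numpy as np
from workcell import ctrl
from scipy.spatial.transform import Rotation as R
np.set_printoptions(precision=4,suppress=True)
s=ctrl.get_state(); r=R.from_rotvec(s["eef_rot"]); M=r.as_matrix()
t=np.array(list(map(float,sys.argv[1:4])))
print(s["clock"],s["position"],M.ravel(),s["ft_force"],s["grip_width"])
print("units to target",M.T@(t-s["position"])/.25, "tips",getattr(ctrl,"tcp_to_tips",None))
y=np.array([.0505,.9987,0]);Mt=np.c_[np.cross(y,[0,0,-1]),y,[0,0,-1]]
print("turn units",np.degrees((r.inv()*R.from_matrix(Mt)).as_rotvec())/30)
E
python3 m.py 0.549 -0.0148 0.20
```

```text
2.3 [0.5317 0.0253 0.3372] [-0.9988  0.0497 -0.0012  0.0497  0.9988 -0.0004  0.0011 -0.0004 -1.    ] [-0.1512  0.3223  0.7023] -0.0023963168290846186
units to target [-0.0775 -0.1566  0.5489] tips 0.019
turn units [-0.0008 -0.0022  0.0015]
```

>>> {"method": "play_rows", "body": {
  "commands": [-0.04,-0.08,0,0,0,0,0,-0.04,-0.08,0,0,0,0,0,0,0,0.14,0,0,0,0,0,0,0.14,0,0,0,0,0,0,0.14,0,0,0,0,0,0,0.12,0,0,0,0,0,0,0,0,0,0,0,0,0,0,0,0,0,0]
}}

```text
clock: 3.1
position: [0.5497, -0.0136, 0.2032]
eef_rot: [-0.072, -3.14, -0.0]
ft_force: [-0.6, -0.1, 1.1]
grip_width: 0.003
gripper_force: 0.0
```

```bash
python3 m.py 0.549 -0.0148 0.20
python3 - <<'E'
from workcell import cams
import cv2
a=cams.read_camera("scene")[0][80:300,180:400]; cv2.imwrite("pics/s1.png",cv2.resize(a,None,fx=2.6,fy=2.6)[:,:,::-1])
E
```

```text
3.1 [ 0.5497 -0.0136  0.2032] [-0.9989  0.0459 -0.0008  0.0459  0.9989  0.0003  0.0008  0.0003 -1.    ] [-0.562  -0.0759  1.1158] 0.002676523185105408
units to target [ 0.0027 -0.005   0.0129] tips 0.019
turn units [ 0.0005 -0.0015  0.0089]
```

View pics/s1.png

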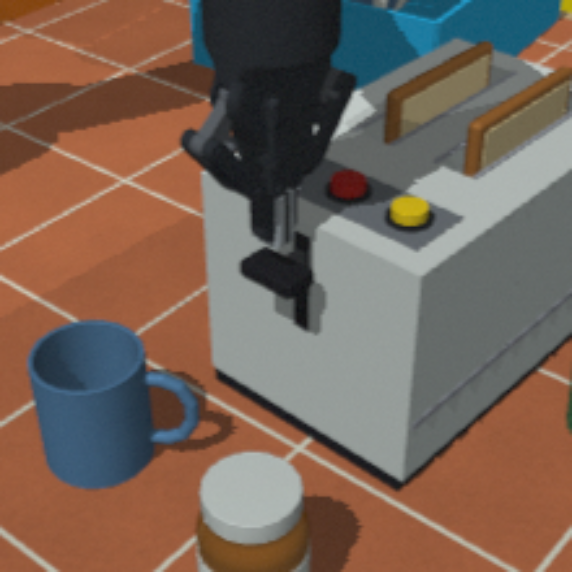

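The fingertips are right above the lever, but the gripper's knuckles spread along y, over the buttons. I'll turn 90° so they spread along the end face instead.

```bash
python3 -c "
from workcell import ctrl;print(ctrl.get_state()['joint_pos'])"
```

```text
[-0.42367358  0.34730054  0.45976912  1.85822119 -0.18390244  0.97624127
  1.64026378]
```

>>> {"method": "play_rows", "body": {
  "commands": [0,0,-0.14,0,0,0,0,0,0,-0.1,0,0,0,0,0,0,0,0,0,-0.1,0,0,0,0,0,0,0,0]
}}

```text
clock: 3.55
position: [0.551, -0.0144, 0.2657]
eef_rot: [-0.01, 3.137, 0.002]
ft_force: [-0.9, -0.1, 0.3]
grip_width: -0.001
gripper_force: 0.0
```

```bash
python3 -c "
from workcell import ctrl;print(ctrl.get_state()['joint_pos'])"
```

```text
[-0.43766088  0.28020833  0.46944246  1.78628269 -0.14209014  1.10335253
  1.65678581]
```

>>> {"method": "play_rows", "body": {
  "commands": [0,0,0,0,0,0.26,0,0,0,0,0,0,0.26,0,0,0,0,0,0,0.26,0,0,0,0,0,0,0.26,0,0,0,0,0,0,0.26,0,0,0,0,0,0,0.26,0,0,0,0,0,0,0.26,0,0,0,0,0,0,0.26,0,0,0,0,0,0,0.26,0,0,0,0,0,0,0.26,0,0,0,0,0,0,0.26,0,0,0,0,0,0,0.24,0]
}}

```text
clock: 4.75
position: [0.5499, -0.0144, 0.2634]
eef_rot: [-2.281, -2.161, -0.001]
ft_force: [-0.4, 0.9, -0.1]
grip_width: -0.0
gripper_force: 0.0
```

>>> {"method": "play_rows", "body": {
  "commands": [0,0,0,0,0,0,0,0,0,0,0,0,0,0]
}}

```text
clock: 4.95
position: [0.5499, -0.0144, 0.2631]
eef_rot: [2.27, 2.172, 0.001]
ft_force: [-0.3, -0.3, -0.1]
grip_width: -0.0
gripper_force: 0.0
```

```bash
sed -i 's/^y=.*/y=np.array([.9987,-.0505,0]);Mt=np.c_[np.cross(y,[0,0,-1]),y,[0,0,-1]]/' m.py; python3 m.py 0.549 -0.0160 0.195
```

```text
4.95 [ 0.5499 -0.0144  0.2631] [ 0.0439  0.999   0.0003  0.999  -0.0439  0.0002  0.0002  0.0003 -1.    ] [-0.3011 -0.3184 -0.1483] -0.0004291372167778136
units to target [-0.0067 -0.0036  0.2724] tips 0.019
turn units [ 0.0006 -0.0004  0.0126]
```

>>> {"method": "play_rows", "body": {
  "commands": [-0.008,0,0.14,0,0,0,0,0,0,0.13,0,0,0,0,0,0,0.03,0,0,0,0,0,0,0.03,0,0,0,0,0,0,0.03,0,0,0,0,0,0,0.03,0,0,0,0,0,0,0.03,0,0,0,0,0,0,0.02,0,0,0,0,0,0,0,0,0,0,0,0,0,0,0,0,0,0]
}}

```text
clock: 5.95
position: [0.5499, -0.0166, 0.1527]
eef_rot: [2.273, 2.168, 0.0]
ft_force: [0.4, 1.5, 0.5]
grip_width: 0.001
gripper_force: 0.0
```

```bash
python3 m.py 0.549 -0.0160 0.149
python3 - <<'E'
from workcell import cams
import cv2
a=cams.read_camera("scene")[0][80:300,180:400]; cv2.imwrite("pics/s2.png",cv2.resize(a,None,fx=2.6,fy=2.6)[:,:,::-1])
E
```

```text
5.95 [ 0.5499 -0.0166  0.1527] [ 0.0472  0.9989  0.0001  0.9989 -0.0472  0.      0.      0.0001 -1.    ] [0.4116 1.4865 0.4531] 0.0007126981369159006
units to target [ 0.0021 -0.0037  0.015 ] tips 0.019
turn units [ 0.0001 -0.0001  0.0063]
```

View pics/s2.png

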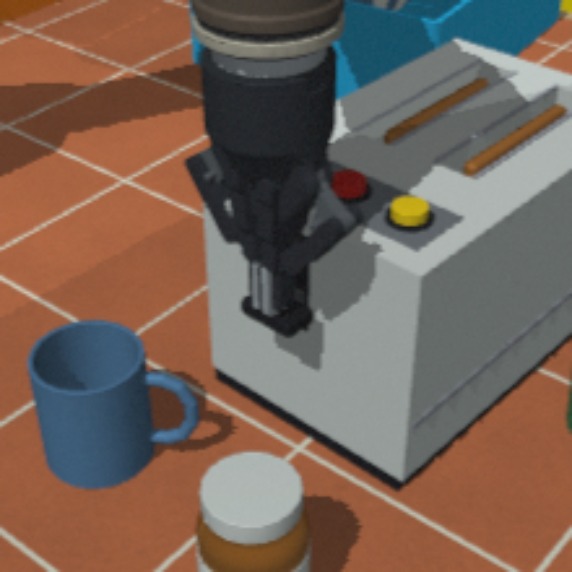

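The lever has gone most of the way down (crop (275,315)) and the bread has sunk with it. I'll press the last few mm to the stop.

>>> {"method": "play_rows", "body": {
  "commands": [0,0,0.01,0,0,0,0,0,0,0.01,0,0,0,0,0,0,0,0,0,0,0,0,0,0,0,0,0,0,0,0,0,0,0,0,0]
}}

```text
clock: 6.5
position: [0.5502, -0.0167, 0.1489]
eef_rot: [2.273, 2.168, 0.002]
ft_force: [-2.8, 1.4, 13.8]
grip_width: -0.0
gripper_force: 6.7
```

At the stop: 14 N, tips at 0.130. Now lift and move over the blue button.

>>> {"method": "play_rows", "body": {
  "commands": [0,0,0,0,0,0,0,0,0,-0.1,0,0,0,0,0,0,-0.17,0,0,0,0,0,0,-0.17,0,0,0,0,0.1,-0.07,0,0,0,0,0,0.1,-0.07,0,0,0,0,0,0.1,-0.06,0,0,0,0,0,0,0,0,0,0,0,0,0,0,0,0,0,0,0]
}}

```text
clock: 7.4
position: [0.5033, 0.0611, 0.2579]
eef_rot: [-2.271, -2.17, -0.001]
ft_force: [0.8, 0.1, -1.3]
grip_width: -0.003
gripper_force: 0.0
```

```bash
python3 m.py 0.503 0.0607 0.222
python3 - <<'E'
from workcell import cams
import cv2,numpy as np
a=cams.read_camera("scene")[0][70:270,200:400]; b=cams.read_camera("side")[0][150:350,200:400]
cv2.imwrite("pics/s3.png",cv2.resize(np.hstack([a,b]),None,fx=2,fy=2)[:,:,::-1])
E
```

```text
7.4 [0.5033 0.0611 0.2579] [ 0.0455  0.999   0.0003  0.999  -0.0455  0.0004  0.0004  0.0003 -1.    ] [ 0.8381  0.055  -1.3311] -0.0032470458011344652
units to target [-0.0018 -0.0013  0.1434] tips 0.019
turn units [ 0.0006 -0.0008  0.0096]
```

View pics/s3.png

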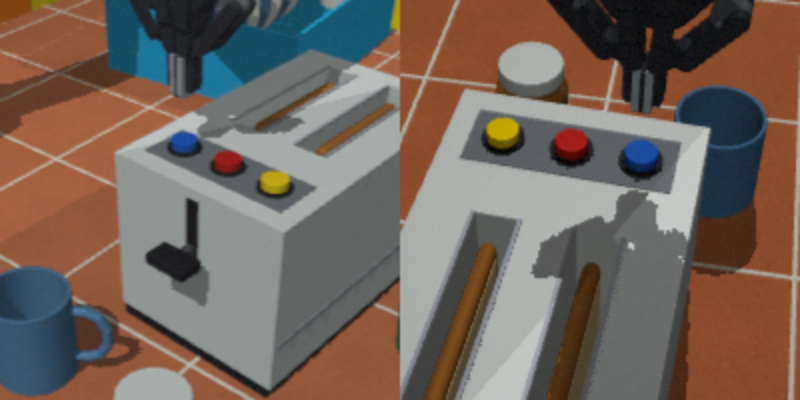

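Lever and bread are down, and in both views the fingertips are straight above the blue button.

>>> {"method": "play_rows", "body": {
  "commands": [0,0,0.07,0,0,0,0,0,0,0.07,0,0,0,0,0,0,0.01,0,0,0,0,0,0,0.01,0,0,0,0,0,0,0.01,0,0,0,0,0,0,0.005,0,0,0,0,0,0,0,0,0,0,0]
}}

```text
clock: 8.2
position: [0.5039, 0.0602, 0.2145]
eef_rot: [2.273, 2.167, 0.001]
ft_force: [0.1, -1.2, 2.9]
grip_width: 0.001
gripper_force: 1.1
```

>>> {"method": "play_rows", "body": {
  "commands": [0,0,0.006,0,0,0,0,0,0,0.006,0,0,0,0,0,0,0.006,0,0,0,0,0,0,0,0,0,0,0]
}}

```text
clock: 8.6
position: [0.5039, 0.0603, 0.2097]
eef_rot: [2.273, 2.167, 0.001]
ft_force: [2.2, -3.8, 4.4]
grip_width: -0.0
gripper_force: 2.3
```

>>> {"method": "play_rows", "body": {
  "commands": [0,0,0.004,0,0,0,0,0,0,0,0,0,0,0,0,0,0,0,0,0,0]
}}

```text
clock: 8.9
position: [0.5039, 0.0603, 0.2091]
eef_rot: [2.273, 2.167, 0.001]
ft_force: [-0.3, -3.4, 7.8]
grip_width: 0.001
gripper_force: 4.3
```

Button at its stop with 7.8 N (5 N holds it down). Withdraw straight up.

>>> {"method": "play_rows", "body": {
  "commands": [0,0,-0.05,0,0,0,0,0,0,-0.12,0,0,0,0,0,0,-0.16,0,0,0,0,0,0,-0.16,0,0,0,0,0,0,0,0,0,0,0,0,0,0,0,0,0,0,0,0,0,0,0,0,0]
}}

```text
clock: 9.6
position: [0.5024, 0.0611, 0.3301]
eef_rot: [-2.271, -2.168, 0.002]
ft_force: [0.0, 0.9, 0.1]
grip_width: 0.004
gripper_force: 0.0
```

```bash
python3 m.py 0.503 0.0607 0.33
python3 - <<'E'
from workcell import cams
import cv2,numpy as np
from h import *
a,d=cams.read_camera("scene"); i=cams.camera_info("scene"); W=cloud(d,i["T"],[i[k] for k in("fx","fy","cx","cy")])
q=W[185:230,260:312][(a[185:230,260:312].max(2)<45)]; q=q[q[:,1]<.002]; print("lever top z",np.percentile(q[:,2],[50,90,98]))
h=cv2.cvtColor(a,cv2.COLOR_RGB2HSV)
for n,(u,v) in dict(blue=(291,141),red=(313,150),yellow=(337,160)).items(): print(n,W[v-2:v+3,u-3:u+4,2].mean())
z=load("scene0")[0]; print("diff mug,jar,tumbler",[np.abs(a[s].astype(int)-z[s]).mean() for s in (np.s_[204:266,192:258],np.s_[255:322,256:300],np.s_[193:252,398:440])])
E
```

```text
9.6 [0.5024 0.0611 0.3301] [ 0.0465  0.9989 -0.0021  0.9989 -0.0465  0.0001  0.     -0.0021 -1.    ] [0.0252 0.8823 0.0997] 0.0038937838844359646
units to target [-0.0016  0.0023  0.0004] tips 0.019
turn units [-0.0041 -0.      0.0076]
lever top z [0.12866796 0.12989163 0.13055563]
blue 0.194486388359319
red 0.195078550038508
yellow 0.20544623811304888
diff mug,jar,tumbler [np.float64(1.3949983708048224), np.float64(1.354025327905925), np.float64(1.4344901802528922)]
```

```bash
python3 -c "
from workcell import ctrl;print(ctrl.hand_in())"
```

```text
the job is handed in; nothing more can be done
None
```

The job is handed in (no verdict came back): the lever is fully down, the blue defrost button was pressed to its stop at about 8 N and is back up, the mug, jar and tumbler look unmoved, and the hand is withdrawn.

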